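# Biscuits into the carton, clip held open round its flap

## Robot

A 6-joint arm with a two-finger parallel gripper is mounted at the origin on the work surface. World frame = base frame: x ahead of the robot, y to its left, z up, the work surface at z = 0. Lengths are in mm, angles in rad, forces in N, time in s.
With the tool pointing down it reaches from about 300 to 875 mm from the base axis. Payload 6.4 kg.
Tool frame: the origin (TCP) lies on the centre line of the jaws, within the pads' length; the fingertips stand ahead of it and the grasp point (between the pads) lies 5 mm behind it (manip.tip_reach is the z of the fingertips in the tool frame, in mm); z points along the fingers, y is the line along which they close (so a half turn about z gives the same grasp; the last joint's range is limited). The gripper opens to 85 mm and grips with 20 to 120 N. Pads are 22 mm wide; open, the fingers measure 114 mm over their backs; the gripper's body (76 mm by 85 mm) begins 54 mm behind the grasp point. The pads swing forward as they close: fully open they stand 13 mm farther back than shut.
Start: joints at [0.941, 0.181, 1.607, -0, 1.354, -0.206], TCP at [236.446, 524.151, 245.288] pointing down, gripper open.
Joint ranges: [-2.99, 2.99], [-0.89, 2.07], [0.3, 2.58], [-1.14, 4.28], [0, 2.63], [-3.12, 3.12]. Speed limits (rad/s): [2.57, 2.57, 3.01, 3.14, 3.14, 3.14].

## Interface

Orientations are given as a 3x3 rotation matrix whose columns are the frame's x, y, z axes.
In Python, from rig import manip gives the robot as it stands.
- The arm moves only by the shell command python3 -m pendant 'ROWS' [FORCE]. ROWS is a JSON object of lists of equal length, an entry for each row: "jaw": the finger opening in m, from 0 to 0.0854; "xyz": the shift along the tool's x, y, z in m, a list of three; "twist": the turn about the tool's z in degrees. A call has 1 to 12 rows; each row shifts and turns the commanded pose from where the row before left it, along the tool's axes as they then stand; what a row does not reach is not made up. A row lasts 1/8 s, in which the tool goes at most 62.5 mm and 10.7 degrees, less where a joint would pass 70% of its speed; a pose out of reach is approached as far as the arm can. A call with a gripper value outside its range is refused whole. The fingers move at their own pace and stop on an object; FORCE is the grip in N (left out, the last holds). Time passes only in rows, so rows that do not move let the fingers close. It gives the time, the measured TCP pose, the force, the opening and the grip force at its end, in the units of the state.
- manip.get_state(): the state, without advancing time (a new reading comes with each control period).
- manip.capture(name): name is "scene" or "top" or "wrist"; returns a dict with "frame" (400x640x3 uint8, blue, green, red), "fx", "fy", "cx", "cy" (pixels), "R" (3x3) and "t" (3): a world point X has camera coordinates R X + t. Camera axes: x right, y down, z forward; pixel columns grow to the right and rows downward; lengths in mm; the calibration is good to about 2 mm. A picture is of the moment at which its call begins. There is no depth.
- manip.finish_job(): hands the job in; it is judged then, once.
Trained networks look in the newest picture that a camera, given by its name, has taken for a name from the list of things; names that differ only in an ending like _2 or _b are one class to them, and where a whole thing is asked for, a point or a joint stands for the part that bears it (a point fixed in the world has none). Each returns a list of dicts, best first, with "p" (0 to 1); they miss things now and then, are a little off and sometimes report something else, mostly with a low value. They report only what shows in the picture. A call takes as long as a camera call. They do not tell look-alikes from the thing itself.
- manip.regions_of(thing, camera): "pixels" (400x640 bool, what is visible of it) and "box" ([left, top, right, bottom] in pixels, round what is visible of it).
- manip.spot_point(thing, camera): "point" ([column, row] in pixels: a listed point, or the origin of a listed thing).
The state is a dict: "time_s": time; "joint_pos": joint angles; "dq": joint speeds; "joint_efforts": joint torques, N m; "eef_pos": TCP position; "eef_rot": TCP orientation; "contact_force": force on the tool from outside, world axes, zero at the start; "wrist_torque": the same for the moment, N m; "gripper_width": finger opening in mm; "gripper_force": force on a finger pad.
Only numpy, scipy, OpenCV 4.12 (cv2) and the standard library are available. Lean on these libraries where they do the work, as an engineer would, in place of code of your own. Each camera call takes 0.05 s, during which the arm holds its last target. There are 200 camera calls.

## Task

Pick up the snack tray by its grip and tip the three biscuits off it into the open carton without touching them with the gripper, then set the tray back down flat on the table. Then squeeze the spring clip wide open, bring its gaping jaws around an edge of the carton's upright card flap with one jaw well in on each side and neither touching the card, and finish while still holding it open there. Leave the mug, the lidded jar and the books where they are.

Things in the scene. Friction and masses are not known exactly. Their poses are not given: they have to be found in the camera images.
- carton: White card biscuit carton, open on top, standing firmly fixed on the table: 120 (x) by 150 (y) by 70 mm high, walls and floor 3 mm. Origin: centre of its underside. Its +x side wall continues upward as a flat upright card flap, 3 mm thick, over the whole 150 mm width, up to 150 mm above the table.
- flap (a point): Centre of the free part of the carton's upright flap (110 mm above the table, 58.5 mm along the carton's +x from its centre, mid-thickness). Axes as the carton: x is normal to the card (faces at x = +-1.5 mm), y runs along the card's width (free side edges at y = +-75 mm), z up (top edge at +40 mm, carton rim at -40 mm).
- tray: Small loose white melamine snack tray, 180 g without the biscuits. Origin: centre of the underside of its dish; x points to its open pouring end, y across, z up. Floor 6 mm thick, 100 mm wide (y), from x = -102 to +70 mm; rims 5 to 6 mm thick, up to 20 mm high, at y = +-47.5 and at x = -67 mm; no rim at the pouring end x = +70 mm. The biscuits slide on it at a slope of about 18 to 26 degrees.
- tray_grip (a point): Place to hold the tray: its upright brown wooden grip, 14 mm thick (tray y), 30 mm wide (tray x), centred at tray x = -86 mm, top 72 mm above the underside. This point lies inside it, 50 mm above the underside. Axes as the tray.
- tray_lip (a point): Middle of the tray's pouring end, on the floor's upper face (tray x = +70, y = 0, z = +6 mm). Axes as the tray.
- biscuit0: Loose shortbread biscuit 38 by 26 by 15 mm (x, y, z), 25 g, lying on the tray. Origin: centre of its underside.
- biscuit1: A second, equal biscuit on the tray.
- biscuit2: A third, equal biscuit on the tray, nearest its pouring end.
- clip: Pin-carrying half of a loose black plastic spring clip, 60 g, 100 mm long, lying on its side, 30 mm high, its hinge pin upright. Origin: on the pin axis, at the clip's underside. Closed, its x axis is the clip's midline: both jaws run 55 mm from the pin to +x, each 6 mm thick, flat inner faces meeting on the midline; the squeeze levers run to -x. This half lies on the +y side.
- clip_squeeze (a point): Where to squeeze: between the two levers, on the closed clip's midline 32 mm from the pin on the -x side, 15 mm above the underside; axes as clip. The levers are 45 mm long, 5 mm thick, splay 15 degrees each from the midline and measure 47 mm over their outer faces at the ends (x = -44 mm from the pin).
- clip_arm (a joint): Angle between the clip's halves (rad): 0 shut by its spring, 0.52 fully open at a stop. Pressing the levers together (up to 13 N) opens it, each half turning half of it about the pin; it springs shut when let go. At the stop the levers are parallel, 22 mm over their outer faces, and the jaw tips' inner faces are 28 mm apart.
- tip_a (a point): Inner face of the jaw tip of the half that carries the pin, 55 mm from the pin, 15 mm above the clip's underside.
- tip_b (a point): Inner face of the jaw tip of the other half, 55 mm from the pin, 15 mm above the clip's underside.
- mug: White mug, 84 mm wide, 95 mm high, bystander. Origin: centre of its underside.
- candle: White lidded candle jar, 72 mm wide, 75 mm high, bystander. Origin: centre of its underside.
- books: Stack of three books, about 120 by 180 by 70 mm high, bystander. Origin: centre of its underside.
There are look-alikes about, which are no part of the job. What is shaped like the tray but green or yellow is not meant.

How it is judged:
By the outcome, as a careful person would: the job done as asked, in the order asked, and still so for the second after the job is handed in, while the arm keeps its last pose, push and grip.
It also fails if it takes over 64 s, if anything falls off the work surface, if the arm or the gripper's body presses on something with over 40 N, if the wrist force passes 120 N, or if a joint passes its speed limit or range.

## Working session

There is one attempt and no reset: what is moved stays moved. The work goes in short steps, Python scripts to look and compute and a shell command to move; the robot and the scene stay as the last step left them, time stands still between calls to the robot, and variables do not carry over. Pictures are saved under pics/ and viewed, at most 10 in all, crops included, and the job is handed in when it is done.

```bash
ls; mkdir -p pics; python3 - <<'E'
from rig import manip
import cv2
for n in("scene","top"):
    c=manip.capture(n); cv2.imwrite(f"pics/{n}0.png",c["frame"]); print(n,c["fx"],c["cx"],c["cy"],c["R"],c["t"])
    for th in("carton","tray","tray_grip","tray_lip","biscuit0","clip","clip_squeeze","tip_a","tip_b","flap","mug","candle","books"):
        print(th,[(round(d["p"],2),[round(float(v)) for v in d["point"]]) for d in manip.spot_point(th,n)][:5])
print(manip.tip_reach, manip.get_state())
E
```

```text
pics
scene 421.57801599436044 322.7743644484682 196.13713864942923 [[-0.64559129  0.76353781  0.01489616]
 [ 0.6008101   0.51984833 -0.60727666]
 [-0.47142243 -0.38310276 -0.79435078]] [ 303.0933519  -289.84436624 1464.72317459]
carton [(0.6, [310, 200]), (0.5, [227, 255])]
tray [(0.95, [447, 345]), (0.9, [435, 204]), (0.68, [394, 271]), (0.56, [488, 274])]
tray_grip [(0.85, [432, 367]), (0.8, [502, 303]), (0.79, [469, 207]), (0.57, [407, 238])]
tray_lip [(0.93, [383, 290]), (0.92, [491, 248]), (0.91, [415, 196]), (0.58, [463, 322])]
biscuit0 [(0.57, [406, 264]), (0.53, [393, 259]), (0.5, [388, 279])]
clip [(0.8, [244, 145])]
clip_squeeze [(0.84, [253, 136]), (0.53, [390, 256])]
tip_a [(0.74, [234, 155]), (0.6, [237, 153])]
tip_b [(0.74, [234, 155]), (0.6, [237, 153])]
flap [(0.66, [293, 189])]
mug [(0.64, [300, 305]), (0.36, [391, 272])]
candle [(0.72, [226, 258]), (0.61, [298, 307])]
books [(0.65, [184, 188])]
top 370.7555197779287 322.3970747415222 200.94304325628798 [[-0.02150692 -0.99974836 -0.00637734]
 [-0.98790279  0.02223109 -0.15347263]
 [ 0.15357579  0.00299947 -0.98813232
[... 915 characters left out ...]
+00, -2.06306109e-01]), 'dq': array([-0.00090883, -0.00040021, -0.00217053,  0.00069831,  0.00016483,
        0.0014168 ]), 'joint_efforts': array([-4.56779399e-04, -4.44845867e+01, -3.51670432e+01, -2.70183500e-04,
        8.22053407e-04,  1.33085751e-05]), 'eef_pos': array([236.45105757, 524.14903467, 245.28457689]), 'eef_rot': array([[-9.11534160e-01,  4.11224361e-01, -1.35391698e-05],
       [ 4.11224362e-01,  9.11534159e-01, -2.39387833e-05],
       [ 2.49720487e-06, -2.73886552e-05, -1.00000000e+00]]), 'contact_force': array([-0.48196083,  0.74954294,  0.24648683]), 'wrist_torque': array([ 0.04414061, -0.05010768,  0.0233999 ]), 'gripper_force': 0.0, 'gripper_width': 85.42192798804538}
```

View pics/scene0.png

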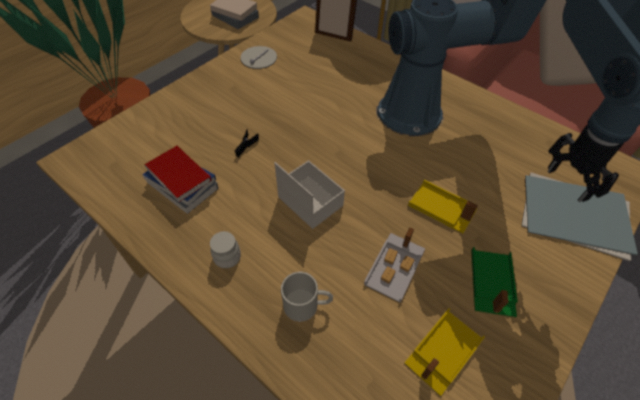

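View pics/top0.png

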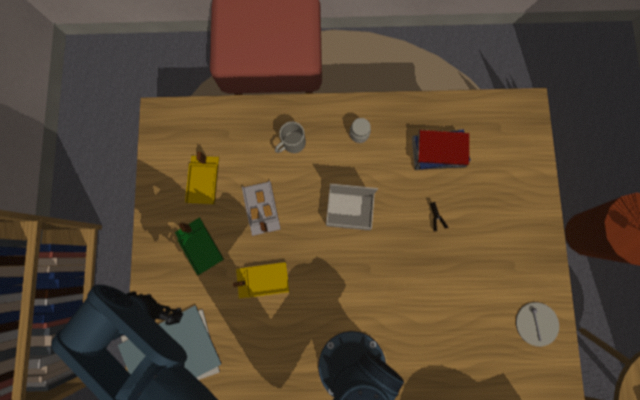

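```bash
cat > h.py <<'E'
import numpy as np, cv2
from rig import manip
def P(c): 
    K=np.array([[c["fx"],0,c["cx"]],[0,c["fy"],c["cy"]],[0,0,1]])
    return K@np.c_[c["R"],c["t"]]
def tri(cs,us):
    A=[]
    for c,u in zip(cs,us):
        M=P(c); A+= [u[0]*M[2]-M[0],u[1]*M[2]-M[1]]
    A=np.array(A); return np.linalg.lstsq(A[:,:3],-A[:,3],rcond=None)[0]
def proj(c,X):
    q=P(c)@np.r_[X,1]; return q[:2]/q[2]
def onz(c,u,z):
    M=P(c); A=np.array([u[0]*M[2]-M[0],u[1]*M[2]-M[1]])
    return np.linalg.solve(A[:,:2],-A[:,3]-A[:,2]*z)
E
python3 - <<'E'
from h import *
import pickle
s=manip.capture("scene");t=manip.capture("top"); pickle.dump((s,t),open("st.pkl","wb"))
for n,a,b in(("grip",(407,238),(262,228)),("lip",(383,290),(257,186)),("clip",(244,145),(436,219)),("sq",(253,136),(442,227)),("tip",(235.5,154),(431,200)),("carton",(310,200),(350,212)),("flap",(293,189),(352,188)),("mug",(300,305),(296,144))):
    X=tri((s,t),(a,b)); print(n,X.round(1),(proj(s,X)-a).round(1),(proj(t,X)-b).round(1))
def crop(c,u,v,w=40,h=40,k=5): return cv2.resize(c["frame"][v-h:v+h,u-w:u+w],None,fx=k,fy=k,interpolation=cv2.INTER_CUBIC)
m=np.vstack([np.hstack([crop(s,395,265,40,40,3),crop(s,310,195,40,40,3),crop(s,246,145,20,20,6)]),np.hstack([crop(t,262,207,40,40,3),crop(t,350,207,40,40,3),crop(t,437,215,20,20,6)])])
m=np.clip(m*1.3,0,255).astype(np.uint8)
cv2.imwrite("pics/m1.png",m);print(m.shape)
E
```

```text
grip [459.1 285.3  39.3] [1.4 0.2] [ 1.3 -0.7]
lip [608.1 313.6   7. ] [-0.1 -0. ] [-0.1  0.1]
clip [ 482.2 -315.9   -1. ] [1.4 0.3] [ 1.3 -1.1]
sq [ 446.  -321.6   11.7] [-1.2 -0.3] [-1.1  0.9]
tip [ 542.4 -291.1   24.1] [0.1 0. ] [ 0.1 -0.1]
carton [510.4 -13.   -2.3] [0.3 0.1] [ 0.3 -0.2]
flap [574.9 -14.4 109.8] [0.4 0.1] [ 0.4 -0.3]
mug [765.4 176.  -15.2] [-0.1 -0. ] [-0.1  0.1]
(480, 720, 3)
```

View pics/m1.png

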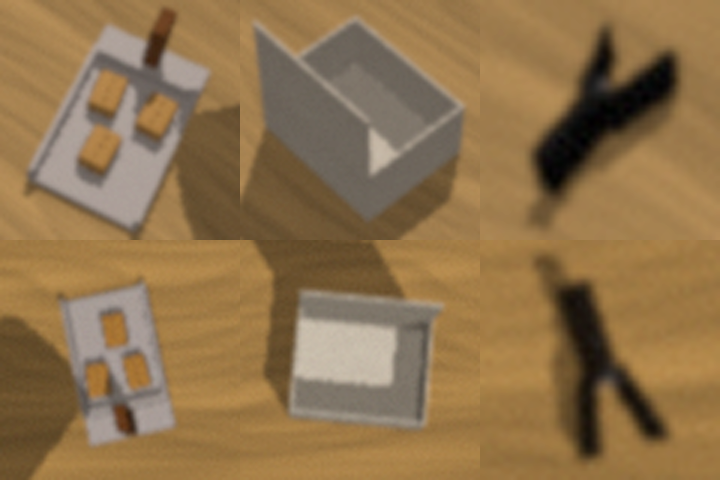

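The white tray's grip is at about (407,238) in the scene view and (262,228) in the top view. Its lip points to +x, and the carton's flap is on its far (+x) side. The clip's jaws point to roughly +x and the levers point toward the robot. First I go above the tray grip.

```bash
python3 -m pendant '{"jaw":[0.085,0.085,0.085,0.085,0.085,0.085,0.085,0.085,0.085,0.085,0.085,0.085],"xyz":[[-0.043,-0.018,0.007],[-0.043,-0.018,0.007],[-0.043,-0.018,0.007],[-0.043,-0.018,0.007],[-0.043,-0.018,0.007],[-0.043,-0.018,0.007],[-0.045,-0.017,0.008],[0,0,0],[0,0,0],[0,0,0],[0,0,0],[0,0,0]],"twist":[0,0,0,0,0,0,0,-9,-9,-9,-8,0]}' 100
cat >> h.py <<'E'
def goto(X,yaw=None):
    "tool-axes shift (mm) to TCP X, and twist (deg) for tool-x yaw"
    s=manip.get_state(); R=np.array(s["eef_rot"]); d=R.T@(np.array(X)-s["eef_pos"])
    y=np.degrees(np.arctan2(R[1,0],R[0,0]))
    print("pos",np.round(s["eef_pos"],1),"yaw",round(y,1),"shift",d.round(1),"twist",None if yaw is None else round((y-yaw+180)%360-180,1),"t",s["time_s"],"w",s["gripper_width"])
E
python3 - <<'E'
from h import *
import pickle
s,t=pickle.load(open("st.pkl","rb"))
w=manip.capture("wrist"); cv2.imwrite("pics/w1.png",w["frame"]); pickle.dump(w,open("w1.pkl","wb"))
print(w["fx"],w["cx"],w["cy"],w["R"],-w["R"].T@w["t"])
for th in("tray_grip","tray_lip","tray"):
    for d in manip.spot_point(th,"wrist")[:3]: print(th,d["p"],d["point"])
# carton and clip from crops
for n,z,u in(("rimA",70,(326.7,225.3)),("rimB",70,(371.7,228.7)),("fA",150,(330,184)),("fB",150,(377,188.3)),("pin",30,(437.7,217)),("tip",30,(432.3,203.3)),("lev1",30,(435,230.8)),("lev2",30,(446.2,227.5))): print(n,onz(t,u,z).round(1))
goto([460,285,200],190.8)
E
```

```text
time_s: 3.0
eef_pos: [461.3, 285.6, 195.3]
eef_rot: [[-0.983, -0.185, 0.0], [-0.185, 0.983, -0.0], [-0.0, -0.0, -1.0]]
contact_force: [-0.7, 0.3, 0.3]
gripper_width: 84.8
gripper_force: 0.0
351.83358335699484 324.50352687986657 200.44834660298042 [[-1.84558681e-01  9.82821037e-01 -9.50371765e-04]
 [ 9.31849290e-01  1.75294175e-01  3.17693018e-01]
 [ 3.12401976e-01  5.77474012e-02 -9.48193147e-01]] [380.92822049 270.75933211 323.83673412]
tray_grip 0.8 [628.6, 246.9]
tray_grip 0.69 [322.5, 188.7]
tray_lip 0.98 [328.0, 315.3]
tray_lip 0.77 [523.2, 294.6]
tray_lip 0.55 [567.3, 64.8]
tray 0.84 [576.3, 145.6]
tray 0.83 [326.2, 252.8]
tray 0.46 [303.0, 229.4]
rimA [458.5  71.2]
rimB [444.  -76.4]
fA [580.7  58.4]
fB [563.7 -87.9]
pin [ 482.  -307.8]
tip [ 529.6 -292.6]
lev1 [ 435.3 -295.4]
lev2 [ 445.6 -334.1]
pos [461.2 285.6 195.3] yaw -169.4 shift [ 1.3 -0.4 -4.7] twist -0.2 t 3.2 w 84.69359448694797
```

View pics/w1.png

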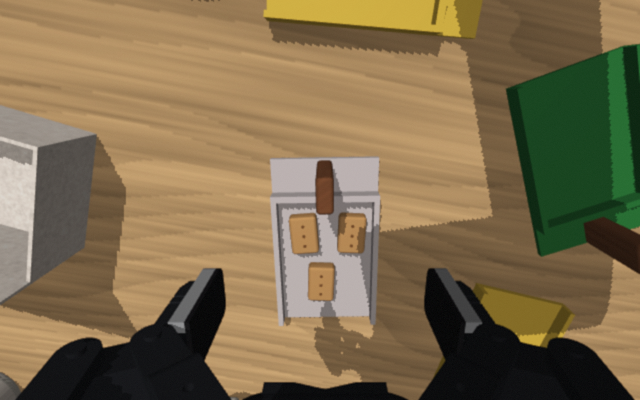

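```bash
python3 - <<'E'
from h import *
import pickle
s,t=pickle.load(open("st.pkl","rb")); w=pickle.load(open("w1.pkl","rb"))
print("grip3",tri((s,t,w),((407,238),(262,228),(322.5,188.7))).round(1),"gw/s",tri((s,w),((407,238),(322.5,188.7))).round(1))
print("lip3",tri((s,t,w),((383,290),(257,186),(328,315.3))).round(1))
print(onz(w,(322.5,188.7),50), onz(w,(328,315.3),6))
for u in((271,159),(379,158),(278,322),(374,318)): print(onz(w,u,6 if u[1]<200 else 20).round(1))
goto([0,0,0])
E
```

```text
grip3 [461.1 285.1  42.8] gw/s [463.7 283.5  43.5]
lip3 [608.7 314.6   9.7]
[461.5649734  283.98206612] [612.30037267 317.70573968]
[455.3 234.5]
[436.1 331.6]
[619.7 266.6]
[596.6 362.6]
pos [461.2 285.6 195.3] yaw -169.4 shift [ 505.9 -195.8  195.3] twist None t 3.2 w 84.69359448694797
```

```bash
python3 -m pendant '{"jaw":[0.085,0.085,0.085,0.085,0.085,0.03,0.01,0.01,0.01,0.01,0.01,0.01],"xyz":[[0,0,0.03],[0,0,0.04],[0,0,0.04],[0,0,0.038],[0,0,0],[0,0,0],[0,0,0],[0,0,0],[0,0,0],[0,0,0],[0,0,0],[0,0,0]],"twist":[0,0,0,0,0,0,0,0,0,0,0,0]}' 120
python3 -m pendant '{"jaw":[0.01,0.01,0.01,0.01,0.01,0.01],"xyz":[[0,0,0],[0,0,-0.005],[0,0,-0.01],[0,0,-0.015],[0,0,0],[0,0,0]],"twist":[0,0,0,0,0,0]}' 120
python3 - <<'E'
from h import *
w=manip.capture("scene"); cv2.imwrite("pics/s2.png",cv2.resize(w["frame"][160:340,250:510],None,fx=3,fy=3)); 
for d in manip.spot_point("tray_lip","scene")[:4]: print(d)
goto([461,285,75])
E
```

```text
time_s: 4.7
eef_pos: [462.0, 285.9, 48.4]
eef_rot: [[-0.983, -0.186, 0.002], [-0.186, 0.983, 0.001], [-0.002, 0.0, -1.0]]
contact_force: [-0.7, -1.1, 6.4]
gripper_width: 12.7
gripper_force: 117.2
time_s: 5.45
eef_pos: [461.3, 285.6, 77.5]
eef_rot: [[-0.983, -0.186, 0.0], [-0.186, 0.983, 0.0], [-0.0, 0.0, -1.0]]
contact_force: [-0.5, 0.7, -2.4]
gripper_width: 12.8
gripper_force: 116.9
{'point': [465.3, 323.8], 'p': 0.91}
{'point': [491.3, 249.1], 'p': 0.79}
{'point': [384.6, 288.5], 'p': 0.67}
pos [460.9 285.5  76.9] yaw -169.3 shift [-0.  -0.5  1.9] twist None t 5.55 w 12.295700159589478
```

View pics/s2.png

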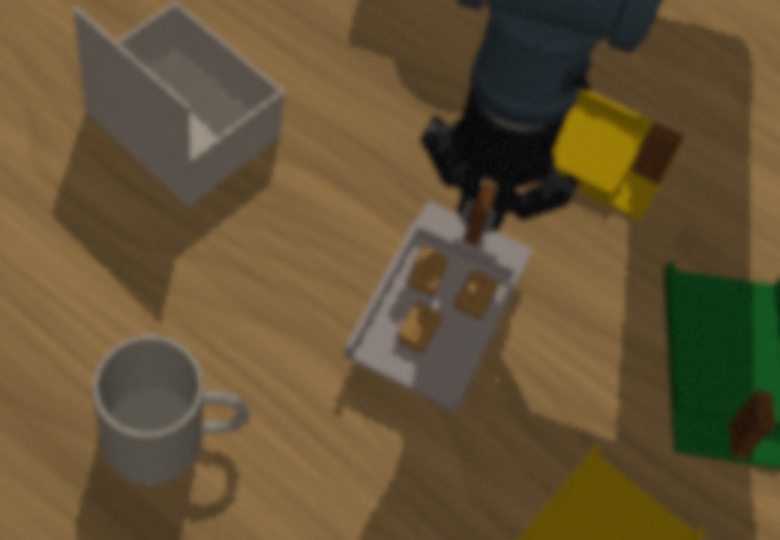

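```bash
python3 -m pendant '{"jaw":[0.01,0.01,0.01,0.01,0.01,0.01,0.01,0.01],"xyz":[[0,0,-0.005],[0,0,-0.01],[0,0,-0.02],[0,0,-0.025],[0,0,-0.02],[0,0,-0.01],[0,0,-0.005],[0,0,0]],"twist":[0,0,0,0,0,0,0,0]}' 120
python3 - <<'E'
from h import *
s=manip.capture("scene");t=manip.capture("top");w=manip.capture("wrist")
L={}
for n in("scene","top","wrist"):
  for th in ("tray_lip","tray_grip"):
    print(n,th,[(round(d["p"],2),d["point"]) for d in manip.spot_point(th,n)[:4]])
cv2.imwrite("pics/w2.png",np.vstack([w["frame"][100:],]))
import pickle; pickle.dump((s,t,w),open("a.pkl","wb"))
goto([461,285,170])
lip0=np.array([461,285,0])+156*np.array([.981,.19,0])
for dr in (0,5,10,15):
    a=np.radians(dr); p=np.array([156*np.cos(a)-44*np.sin(a),-44*np.cos(a)-156*np.sin(a)]); X=np.array([461+p[0]*.981,285+p[0]*.19,175+3+p[1]]); print(dr,X.round(),proj(s,X).round(1),proj(t,X).round(1),proj(w,X).round(1))
E
```

```text
time_s: 6.55
eef_pos: [461.1, 285.5, 172.1]
eef_rot: [[-0.983, -0.186, -0.0], [-0.186, 0.983, -0.0], [0.0, -0.0, -1.0]]
contact_force: [0.5, -1.0, -2.7]
gripper_width: 12.5
gripper_force: 116.9
scene tray_lip [(0.95, [388.6, 267.7]), (0.71, [413.5, 194.1]), (0.55, [489.9, 251.0])]
scene tray_grip [(0.94, [501.9, 300.8]), (0.82, [431.9, 366.9]), (0.63, [418.2, 209.8]), (0.56, [467.4, 208.1])]
top tray_lip [(0.93, [252.5, 176.2]), (0.8, [288.8, 279.1]), (0.65, [198.9, 201.8]), (0.59, [210.6, 267.0])]
top tray_grip [(0.94, [198.7, 157.1]), (0.86, [184.1, 225.7]), (0.66, [254.4, 222.8])]
wrist tray_lip [(0.96, [537.4, 309.8]), (0.77, [585.8, 67.1])]
wrist tray_grip [(0.61, [323.5, 289.4])]
pos [461.1 285.6 172. ] yaw -169.3 shift [ 0.2 -0.5  2. ] twist None t 7.0 w 12.791575821191758
0 [614. 315. 134.] [389.  267.8] [249.4 176.5] [324.7 461.8]
5 [610. 314. 121.] [388.9 269.1] [250.4 178.8] [324.7 437.4]
10 [604. 313. 108.] [389.1 269.9] [251.6 181.2] [324.7 414.6]
15 [598. 311.  95.] [389.5 270.1] [252.7 184. ] [324.7 393.1]
```

View pics/w2.png

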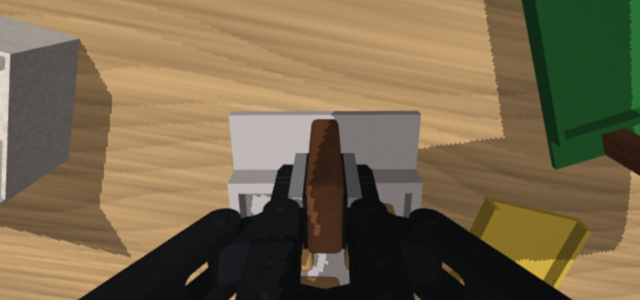

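```bash
python3 -m pendant '{"jaw":[0.01,0.01,0.01,0.01,0.01,0.01,0.01,0.01,0.01,0.01,0.01,0.01],"xyz":[[0.01,0,0],[0.02,-0.005,0],[0.025,-0.01,0],[0.025,-0.02,0],[0.02,-0.03,0],[0.015,-0.035,0],[0.015,-0.035,0],[0.012,-0.035,0],[0.01,-0.03,0],[0.01,-0.025,0],[0.007,-0.015,0],[0.005,-0.008,0]],"twist":[0,0,0,0,0,0,0,0,0,0,0,0]}' 120
python3 -m pendant '{"jaw":[0.01,0.01,0.01,0.01,0.01,0.01,0.01],"xyz":[[0,0,0],[0,0,0],[0,0,0],[0,0,0],[0,0,0],[0,0,0],[0,0,0]],"twist":[1,3,4,4,3,1.6,0]}' 120
python3 - <<'E'
from h import *
s=manip.capture("scene");t=manip.capture("top")
def crop(c,u,v,w,h,k): return cv2.resize(c["frame"][v-h:v+h,u-w:u+w],None,fx=k,fy=k,interpolation=cv2.INTER_CUBIC)
cv2.imwrite("pics/m2.png",np.hstack([crop(s,330,190,65,65,3),crop(t,340,225,65,65,3)]))
X={}
for n,c in(("scene",s),("top",t)):
  print(n,[(round(d["p"],2),d["point"]) for d in manip.spot_point("tray_lip",n)[:4]])
goto([336,9.6,172],174)
E
```

```text
time_s: 8.5
eef_pos: [335.9, 9.1, 172.3]
eef_rot: [[-0.983, -0.185, 0.0], [-0.185, 0.983, -0.0], [-0.0, -0.0, -1.0]]
contact_force: [-0.1, -0.1, -1.9]
gripper_width: 13.0
gripper_force: 117.1
time_s: 9.38
eef_pos: [336.4, 10.0, 172.3]
eef_rot: [[-0.995, 0.102, -0.0], [0.102, 0.995, 0.0], [0.0, 0.0, -1.0]]
contact_force: [-0.8, 0.3, -2.1]
gripper_width: 12.7
gripper_force: 117.1
scene [(0.9, [419.4, 195.0]), (0.77, [319.0, 167.0]), (0.72, [331.6, 154.3]), (0.63, [489.7, 252.9])]
top [(0.89, [196.7, 200.9]), (0.82, [209.3, 268.9]), (0.78, [290.4, 275.0]), (0.59, [437.7, 151.3])]
pos [336.4   9.7 172.3] yaw 174.1 shift [ 0.4 -0.1  0.3] twist 0.1 t 9.575 w 12.814757854375824
```

View pics/m2.png

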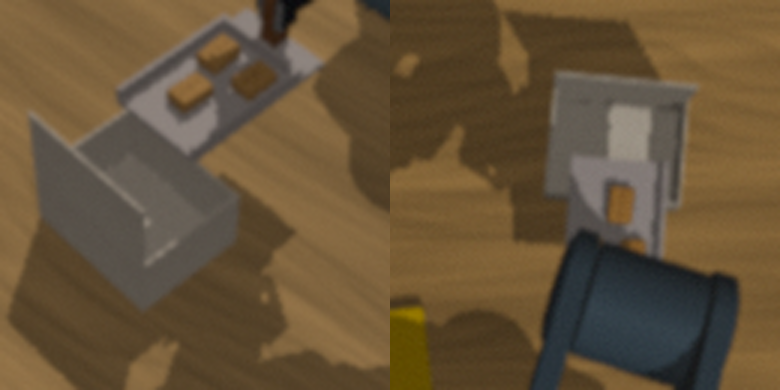

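```bash
python3 -m pendant '{"jaw":[0.01,0.01,0.01,0.01,0.01,0.01],"xyz":[[0,0,0.007],[0,0,0.013],[0,0,0.015],[0,0,0.01],[0,0,0.004],[0,0,0]],"twist":[0,0,0,0,0,0]}' 120
python3 -m pendant '{"jaw":[0.01,0.01,0.01,0.01],"xyz":[[0,0,0],[0,0,0],[0,0,0],[0,0,0]],"twist":[0,0,0,0]}' 20
python3 -m pendant '{"jaw":[0.01,0.01,0.01,0.01],"xyz":[[0,0,-0.002],[-0.003,0,-0.005],[-0.004,0,-0.005],[0,0,0]],"twist":[0,0,0,0]}' 20
python3 - <<'E'
from h import *
s=manip.capture("scene");cv2.imwrite("pics/s3.png",s["frame"][120:280,240:440])
w=manip.capture("wrist");cv2.imwrite("pics/w3.png",w["frame"])
print(manip.spot_point("tray_lip","scene")[:3]); goto([336,9.6,172],174); print(manip.get_state()["wrist_torque"])
E
```

```text
time_s: 10.32
eef_pos: [336.3, 9.6, 123.1]
eef_rot: [[-0.995, 0.102, -0.001], [0.102, 0.995, 0.0], [0.001, 0.0, -1.0]]
contact_force: [1.0, -0.3, -2.3]
gripper_width: 12.5
gripper_force: 117.2
time_s: 10.82
eef_pos: [336.5, 9.5, 123.4]
eef_rot: [[-0.995, 0.102, 0.0], [0.102, 0.995, -0.0], [-0.0, -0.0, -1.0]]
contact_force: [-0.2, -0.8, -2.6]
gripper_width: 12.8
gripper_force: 117.1
time_s: 11.32
eef_pos: [344.2, 8.6, 136.0]
eef_rot: [[-0.995, 0.102, 0.001], [0.102, 0.995, -0.0], [-0.002, -0.0, -1.0]]
contact_force: [-0.5, 0.6, -2.3]
gripper_width: 12.5
gripper_force: 117.1
[{'point': [467.5, 324.7], 'p': 0.91}, {'point': [415.0, 194.8], 'p': 0.81}, {'point': [489.1, 252.6], 'p': 0.61}]
pos [343.2   8.9 135.2] yaw 174.1 shift [  7.3  -0.1 -36.8] twist 0.1 t 11.475 w 12.724449446402916
[0.05638353 0.15884535 0.01955641]
```

```bash
python3 -m pendant '{"jaw":[0.0115,0.0115],"xyz":[[0,0,0],[0,0,0]],"twist":[0,0]}' 60
python3 -m pendant '{"jaw":[0.011,0.011],"xyz":[[0,0,0],[0,0,0]],"twist":[0,0]}' 20
python3 - <<'E'
from h import *
s=manip.get_state();print(s["wrist_torque"],s["contact_force"],s["gripper_force"],s["gripper_width"])
E
```

```text
time_s: 11.72
eef_pos: [343.2, 8.9, 135.2]
eef_rot: [[-0.995, 0.102, -0.0], [0.102, 0.995, 0.0], [0.0, 0.0, -1.0]]
contact_force: [-0.3, 0.4, -2.4]
gripper_width: 12.7
gripper_force: 117.1
time_s: 11.98
eef_pos: [343.4, 8.9, 135.3]
eef_rot: [[-0.995, 0.102, -0.0], [0.102, 0.995, -0.0], [0.0, -0.0, -1.0]]
contact_force: [-0.4, 0.7, -2.6]
gripper_width: 12.7
gripper_force: 117.1
[0.03177735 0.12928101 0.00536229] [-0.44175573  0.74541622 -2.57183093] 117.14939832687378 12.749010336175116
```

```bash
for j in 0.0125 0.013 0.0134; do echo; done; python3 -m pendant '{"jaw":[0.0125,0.0125],"xyz":[[0,0,0],[0,0,0]],"twist":[0,0]}' 20 | tail -3
python3 - <<'E'
from h import *
s=manip.get_state();print(s["wrist_torque"],s["gripper_force"],s["gripper_width"])
E
python3 -m pendant '{"jaw":[0.0132],"xyz":[[0,0,0]],"twist":[0]}' 20 | tail -3
python3 - <<'E'
from h import *
s=manip.get_state();print(s["wrist_torque"],s["gripper_force"],s["gripper_width"])
E
```

```text
contact_force: [0.2, -0.3, -1.8]
gripper_width: 13.0
gripper_force: 97.2
[0.02001647 0.17969278 0.00337109] 97.18666791915894 13.011504836122166
contact_force: [-0.5, -0.4, -2.7]
gripper_width: 13.2
gripper_force: 51.9
[0.05264393 0.15136963 0.00697983] 51.92502737045288 13.217764096234724
```

```bash
python3 -m pendant '{"jaw":[0.0134,0.0134],"xyz":[[0,0,0],[0,0,0]],"twist":[0,0]}' 20 | tail -3
python3 -m pendant '{"jaw":[0.0136],"xyz":[[0,0,0]],"twist":[0]}' 20 | tail -3
python3 - <<'E'
from h import *
s=manip.capture("scene");print([(round(d["p"],2),d["point"]) for d in manip.spot_point("tray_lip","scene")[:3]]);s=manip.get_state();print(s["wrist_torque"],s["gripper_force"],s["gripper_width"])
E
```

```text
contact_force: [0.5, 0.6, -3.1]
gripper_width: 13.5
gripper_force: 39.0
contact_force: [0.1, -0.8, -2.0]
gripper_width: 14.0
gripper_force: 26.0
[(0.97, [465.5, 325.0]), (0.75, [315.2, 178.1]), (0.69, [250.1, 133.2])]
[ 0.04315984  0.18399135 -0.00907436] 25.99978655576706 13.730621478808445
```

```bash
python3 -m pendant '{"jaw":[0.0137,0.0137],"xyz":[[0,0,0],[0,0,0]],"twist":[0,0]}' 20 | tail -3
python3 - <<'E'
from h import *
s=manip.get_state();print(s["wrist_torque"],s["gripper_force"],s["gripper_width"])
E
python3 -m pendant '{"jaw":[0.0138,0.0138],"xyz":[[0,0,0],[0,0,0]],"twist":[0,0]}' 20 | tail -3
python3 - <<'E'
from h import *
s=manip.get_state();print(s["wrist_torque"],s["gripper_force"],s["gripper_width"])
s=manip.capture("scene");print([(round(d["p"],2),d["point"]) for d in manip.spot_point("tray_lip","scene")[:3]]);
for dr in (0,5,10,15,20):
    a=np.radians(dr); p=np.array([156*np.cos(a)-44*np.sin(a),-44*np.cos(a)-156*np.sin(a)]); X=np.array([343+p[0]*.995,9-p[0]*.104,140+p[1]]); print(dr,X.round(),proj(s,X).round(1))
E
```

```text
contact_force: [0.5, -0.5, -2.9]
gripper_width: 13.7
gripper_force: 19.5
[0.04816249 0.09983402 0.01111013] 19.46590304374695 13.683265758412404
contact_force: [-0.3, -0.4, -1.7]
gripper_width: 13.6
gripper_force: 12.8
[ 0.01720403  0.18182755 -0.05474467] 12.835841327905655 13.550921549309608
[(0.66, [489.3, 248.7]), (0.6, [462.0, 323.5]), (0.6, [418.4, 191.5])]
0 [498.  -7.  96.] [314.5 177. ]
5 [494.  -7.  83.] [315.7 179.3]
10 [488.  -6.  70.] [317.1 181.2]
15 [482.  -5.  57.] [318.8 182.7]
20 [474.  -5.  45.] [320.8 183.9]
```

```bash
cat >> h.py <<'E'
def tilt(verbose=1):
    "tray tilt from rear top corner edge rows in the wrist picture"
    w=manip.capture("wrist"); s=manip.get_state(); f=w["frame"].astype(int)
    sat=(f.max(2)-f.min(2))
    # greyish pixels (tray) in column band left of fingers
    rows=[]
    for c in range(250,285,5):
        m=(sat[:,c]<40)&(f[:,c].max(1)>90); k=np.where(m[100:350])[0]; rows.append(100+k[0] if len(k) else -1)
    R=np.array(s["eef_rot"]); g=s["eef_pos"]-5*R[:,2]*1.0
    out=[]
    for a in range(-10,61,2):
        r=np.radians(a); p=[-16,-47]  # rear top edge rel. to grasp
        x=p[0]*np.cos(r)+p[1]*np.sin(r); z=-p[0]*np.sin(r)+p[1]*np.cos(r)
        X=g-R[:,0]*x+np.array([0,0,z]); out.append((a,proj(w,X)[1]))
    o=np.array(out); med=np.median(rows); print("rows",rows,"tilt",o[np.argmin(abs(o[:,1]-med))],o[::5].round(0).tolist())
    print("wt",s["wrist_torque"].round(2),"cf",s["contact_force"].round(1),"gf",round(s["gripper_force"],1))
    return w
E
python3 - <<'E'
from h import *
for i in range(2): w=tilt()
cv2.imwrite("pics/w4.png",w["frame"][150:])
import pickle; a=pickle.load(open("a.pkl","rb"))[2]["frame"].astype(int)
print([np.where((np.ptp(a[100:350,c],axis=1)<40)&(a[100:350,c].max(1)>90))[0][:1]+100 for c in range(250,285,5)])
E
```

```text
rows [np.int64(211), np.int64(211), np.int64(211), np.int64(211), np.int64(211), np.int64(211), np.int64(211)] tilt [  4.         211.09357509] [[-10.0, 229.0], [0.0, 216.0], [10.0, 204.0], [20.0, 193.0], [30.0, 184.0], [40.0, 177.0], [50.0, 173.0], [60.0, 172.0]]
wt [ 0.05  0.16 -0.07] cf [-0.3  0.5 -2.5] gf 12.8
rows [np.int64(211), np.int64(211), np.int64(211), np.int64(211), np.int64(211), np.int64(211), np.int64(211)] tilt [  4.         211.09143847] [[-10.0, 229.0], [0.0, 216.0], [10.0, 204.0], [20.0, 193.0], [30.0, 184.0], [40.0, 177.0], [50.0, 173.0], [60.0, 172.0]]
wt [0.03 0.11 0.05] cf [ 1.1  0.5 -2. ] gf 12.8
[array([211]), array([211]), array([211]), array([211]), array([211]), array([211]), array([211])]
```

View pics/w4.png

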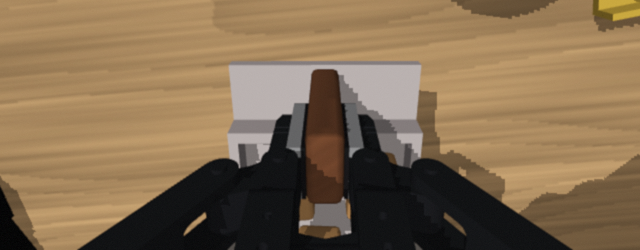

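```bash
python3 -m pendant '{"jaw":[0.0139],"xyz":[[0,0,0]],"twist":[0]}' 20 | tail -1
python3 -c "
from h import *
tilt()" | sed 's/tilt/\n/' | cut -c1-60
python3 -m pendant '{"jaw":[0.01395],"xyz":[[0,0,0]],"twist":[0]}' 20 | tail -1
python3 -c "
from h import *
tilt()"| sed 's/tilt/\n/' | cut -c1-60
```

```text
gripper_force: 6.4
rows [np.int64(199), np.int64(199), np.int64(199), np.int64(
 [ 14.         199.56793867] [[-10.0, 230.0], [0.0, 216.0], 
wt [0.09 0.08 0.01] cf [-0.8 -0.6 -1.3] gf 6.3
gripper_force: 3.2
rows [np.int64(199), np.int64(199), np.int64(199), np.int64(
 [ 14.         199.39356981] [[-10.0, 229.0], [0.0, 216.0], 
wt [ 0.08 -0.01 -0.04] cf [ 0.1  0.  -1.2] gf 3.2
```

```bash
python3 -m pendant '{"jaw":[0.0139,0.0139,0.0139,0.0139,0.0139,0.0139,0.0139],"xyz":[[0,0,0],[-0.004,0,-0.006],[-0.005,0,-0.006],[-0.005,0,-0.006],[-0.005,0,-0.005],[-0.006,0,-0.005],[-0.006,0,-0.005]],"twist":[0,0,0,0,0,0,0]}' 20
python3 -c "
from h import *
tilt()"| sed 's/tilt/\n/' | cut -c1-60
python3 -m pendant '{"jaw":[0.0139,0.0139,0.0139,0.0139,0.0139],"xyz":[[-0.006,0,-0.004],[-0.006,0,-0.004],[-0.006,0,-0.004],[0,0,0],[0,0,0]],"twist":[0,0,0,0,0]}' 20
python3 -c "
from h import *
w=tilt(); cv2.imwrite('pics/w5.png',w['frame'])"| sed 's/tilt/\n/' | cut -c1-60
python3 -c "
from h import *
s=manip.capture('scene'); cv2.imwrite('pics/s5.png',s['frame'])
for d in manip.spot_point('biscuit0','scene')[:5]: print(d)"
```

```text
time_s: 14.75
eef_pos: [374.6, 5.6, 168.6]
eef_rot: [[-0.995, 0.102, -0.0], [0.102, 0.995, 0.0], [0.0, 0.0, -1.0]]
contact_force: [0.6, -1.0, -2.2]
gripper_width: 14.2
gripper_force: 2.9
rows [np.int64(172), np.int64(172), np.int64(172), np.int64(
 [ 56.         175.17853068] [[-10.0, 232.0], [0.0, 219.0], 
wt [ 0.04 -0.03  0.01] cf [ 0.6 -0.5 -0.7] gf 2.9
time_s: 15.42
eef_pos: [392.1, 3.8, 180.2]
eef_rot: [[-0.995, 0.102, -0.0], [0.102, 0.995, -0.0], [0.0, -0.0, -1.0]]
contact_force: [0.2, -0.4, -2.0]
gripper_width: 14.1
gripper_force: 3.1
rows [np.int64(161), np.int64(161), np.int64(161), np.int64(
 [ 58.         171.91553728] [[-10.0, 229.0], [0.0, 216.0], 
wt [-0.01 -0.07 -0.03] cf [ 0.2  0.  -0.9] gf 3.1
{'point': [309.4, 204.6], 'p': 0.58}
```

```bash
python3 -c "
import cv2,numpy as np
s=cv2.imread('pics/s5.png');w=cv2.imread('pics/w5.png')
a=cv2.resize(s[130:250,250:400],(500,400),interpolation=cv2.INTER_CUBIC)
cv2.imwrite('pics/m5.png',np.hstack([a,cv2.resize(w[100:,180:460],(280,300))[:, :].repeat(1,0) if 0 else cv2.copyMakeBorder(w[100:,180:460],0,100,0,0,cv2.BORDER_CONSTANT)]))"
```

```text
(no output)
```

View pics/m5.png

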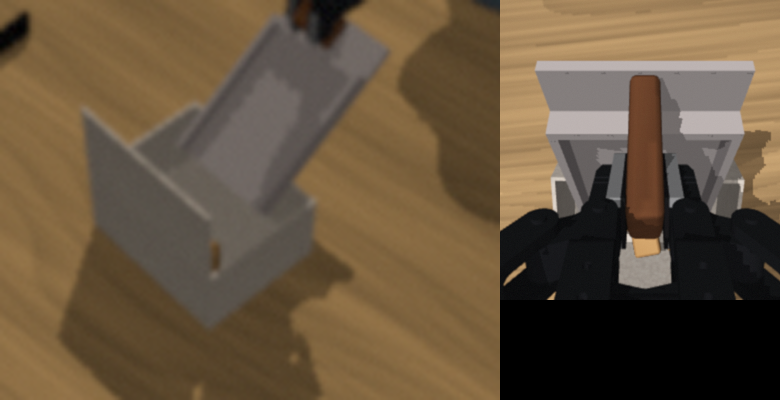

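The picture shows the tilted tray empty, with biscuits inside the carton (one at (216,257) of the crop, one under the grip in the wrist view). Next I tighten the grip, lift out and carry the tray back.

```bash
python3 -m pendant '{"jaw":[0.0134,0.0134,0.0134,0.0134,0.0134,0.0134],"xyz":[[0,0,0],[0,0,0],[0,0,-0.01],[0,0,-0.02],[0,0,-0.025],[0,0,-0.02]],"twist":[0,0,0,0,0,0]}' 20 | tail -3
python3 -m pendant '{"jaw":[0.0134,0.0134,0.0134,0.0134,0.0134,0.0134,0.0134,0.0134,0.0134,0.0134,0.0134,0.0134],"xyz":[[0,0.01,0],[0,0.025,0],[0,0.035,0],[0,0.035,0],[0,0.035,0],[-0.01,0.035,0],[-0.02,0.035,0],[-0.025,0.03,0],[-0.025,0.025,0],[-0.02,0.013,0],[-0.015,0.005,0],[-0.005,0,0]],"twist":[0,0,0,0,0,0,0,0,0,0,0,0]}' 20
python3 - <<'E'
from h import *
s=manip.capture("scene");t=manip.capture("top")
cv2.imwrite("pics/s6.png",s["frame"]);cv2.imwrite("pics/t6.png",t["frame"])
def l(th,n): return [(round(d["p"],2),d["point"]) for d in manip.spot_point(th,n)[:5]]
print(l("tray_lip","scene"));print(l("tray_lip","top"));print(l("biscuit0","top"));print(l("biscuit0","scene"))
goto([540,273,140])
for a in(30,35,40,45,50,60):
    r=np.radians(a); st=manip.get_state(); R=np.array(st["eef_rot"])
    X=st["eef_pos"]+[0,0,5]-R[:,0]*(156*np.cos(r)-44*np.sin(r))+[0,0,-44*np.cos(r)-156*np.sin(r)]; print(a,X.round(),proj(s,X).round(1),proj(t,X).round(1))
# biscuit-coloured blobs within the carton in top
f=cv2.cvtColor(t["frame"],cv2.COLOR_BGR2HSV)[180:232,322:382]
m=((f[...,0]>8)&(f[...,0]<22)&(f[...,1]>100)).astype(np.uint8)
n,_,st,ce=cv2.connectedComponentsWithStats(m); print(st[1:].tolist())
E
```

```text
contact_force: [0.2, -0.4, -0.8]
gripper_width: 13.9
gripper_force: 17.9
time_s: 17.82
eef_pos: [540.1, 273.7, 253.6]
eef_rot: [[-0.995, 0.102, -0.002], [0.102, 0.995, -0.001], [0.002, -0.001, -1.0]]
contact_force: [0.4, 0.2, -1.1]
gripper_width: 14.0
gripper_force: 18.0
[(0.96, [365.9, 260.7]), (0.92, [417.7, 195.0]), (0.71, [467.0, 327.1]), (0.63, [490.4, 246.5])]
[(0.92, [268.1, 167.3]), (0.83, [195.8, 201.0]), (0.64, [289.6, 278.7])]
[(0.59, [340.3, 202.9]), (0.45, [351.2, 201.4]), (0.43, [432.0, 200.4]), (0.38, [358.7, 206.2])]
[(0.58, [313.3, 203.2])]
pos [539.9 273.  255.3] yaw 174.1 shift [ -0.2   0.  115.3] twist None t 18.125 w 13.702190249352546
30 [652. 261. 144.] [360.2 263.4] [265.6 163.7]
35 [642. 262. 135.] [363.  262.6] [265.7 167.6]
40 [631. 264. 126.] [366.  261.3] [265.7 171.7]
45 [619. 265. 119.] [369.2 259.7] [265.7 175.8]
50 [606. 266. 112.] [372.6 257.8] [265.6 180. ]
60 [580. 269. 103.] [379.6 252.9] [265.2 188.6]
[[0, 0, 60, 52, 1115], [17, 15, 24, 20, 204]]
```

```bash
python3 -m pendant '{"jaw":[0.0134,0.0134,0.0134,0.0134,0.0134,0.0134],"xyz":[[0,0,0.015],[0,0,0.03],[0,0,0.035],[0,0,0.025],[0,0,0.012],[0,0,0.003]],"twist":[0,0,0,0,0,0]}' 20 
python3 -m pendant '{"jaw":[0.0136,0.0136,0.0136,0.0136,0.0136,0.0136,0.0136,0.0136,0.0136,0.0136],"xyz":[[0,0,0.004],[0.010,0,0.008],[0.011,0,0.009],[0.009,0,0.01],[0.009,0,0.0104],[0.008,0,0.0118],[0.007,0,0.0118],[0.006,0,0.012],[0,0,0],[0,0,0]],"twist":[0,0,0,0,0,0,0,0,0,0]}' 20
python3 -c "
from h import *
tilt()"| sed 's/tilt/\n/' | cut -c1-60
```

```text
time_s: 18.88
eef_pos: [540.0, 272.9, 134.4]
eef_rot: [[-0.995, 0.103, -0.001], [0.103, 0.995, -0.0], [0.001, -0.001, -1.0]]
contact_force: [-0.2, 0.1, -1.3]
gripper_width: 13.8
gripper_force: 18.0
time_s: 20.12
eef_pos: [480.8, 279.0, 58.0]
eef_rot: [[-0.995, 0.103, -0.001], [0.103, 0.995, -0.0], [0.001, -0.0, -1.0]]
contact_force: [-0.3, 0.7, -1.0]
gripper_width: 13.7
gripper_force: 17.7
rows [np.int64(206), np.int64(206), np.int64(206), np.int64(
 [  8.        206.9509536] [[-10.0, 230.0], [0.0, 217.0], [1
wt [ 0.04  0.09 -0.02] cf [ 1.1 -0.4 -1.8] gf 17.7
```

```bash
python3 -m pendant '{"jaw":[0.0136,0.0136,0.0136,0.0136,0.0136],"xyz":[[0.001,0,0.005],[0,0,0.004],[0,0,0.002],[0,0,0],[0,0,0]],"twist":[0,0,0,0,0]}' 20
python3 -c "
from h import *
tilt()"| sed 's/tilt/\n/' | cut -c1-60
```

```text
time_s: 20.8
eef_pos: [480.6, 279.4, 50.3]
eef_rot: [[-0.995, 0.102, 0.001], [0.102, 0.995, -0.0], [-0.001, -0.0, -1.0]]
contact_force: [-9.0, -5.9, 24.9]
gripper_width: 14.0
gripper_force: 22.4
rows [np.int64(208), np.int64(208), np.int64(208), np.int64(
 [  6.         208.55585356] [[-10.0, 229.0], [0.0, 216.0], 
wt [-0.79  1.51  0.01] cf [-10.2  -4.8  24.9] gf 22.4
```

```bash
python3 -m pendant '{"jaw":[0.0136,0.0136,0.014,0.02,0.04,0.085,0.085,0.085,0.085],"xyz":[[0,0,-0.001],[0,0,0],[0,0,0],[0,0,0],[0,0,0],[0,0,0],[0,0,0],[0,0,0],[0,0,0]],"twist":[0,0,0,0,0,0,0,0,0]}' 20
python3 -m pendant '{"jaw":[0.085,0.085,0.085,0.085,0.085],"xyz":[[0,0,-0.02],[0,0,-0.04],[0,0,-0.04],[0,0,-0.04],[0,0,-0.02]],"twist":[0,0,0,0,0]}' 20
python3 - <<'E'
from h import *
w=manip.capture("wrist");t=manip.capture("top");s=manip.capture("scene")
k=lambda i,x0,x1,y0,y1,W,H: cv2.resize(i["frame"][y0:y1,x0:x1],(W,H),interpolation=cv2.INTER_CUBIC)
m=np.vstack([np.hstack([k(w,0,640,0,400,448,280),k(s,350,440,190,300,220,280)]),np.hstack([k(t,300,400,165,235,320,224),k(s,260,360,150,220,320,224),])[:, :640].copy() if 0 else cv2.copyMakeBorder(np.hstack([k(t,300,400,165,235,320,224),k(s,260,360,150,220,320,224)]),0,0,0,28,cv2.BORDER_CONSTANT)])
cv2.imwrite("pics/m7.png",m); print(m.shape)
import pickle; pickle.dump(w,open("w7.pkl","wb"))
for n in("scene","top"): print([(round(d["p"],2),d["point"]) for d in manip.spot_point("biscuit0",n)[:5]])
goto([0,0,0])
E
```

```text
time_s: 21.98
eef_pos: [479.8, 279.3, 48.3]
eef_rot: [[-0.995, 0.102, -0.0], [0.102, 0.995, -0.0], [0.0, -0.0, -1.0]]
contact_force: [-0.0, -0.3, -0.3]
gripper_width: 84.9
gripper_force: 0.0
time_s: 22.6
eef_pos: [480.8, 279.7, 211.1]
eef_rot: [[-0.995, 0.102, 0.004], [0.102, 0.995, 0.001], [-0.004, 0.002, -1.0]]
contact_force: [0.3, 0.7, -1.0]
gripper_width: 84.9
gripper_force: 0.0
(504, 668, 3)
[(0.5, [315.6, 204.7])]
[(0.53, [357.1, 206.4]), (0.51, [352.1, 199.7]), (0.46, [342.3, 206.6])]
pos [479.1 279.1 207.1] yaw 174.1 shift [ 447.6 -326.6  208. ] twist None t 22.85 w 85.00597829285331
```

View pics/m7.png

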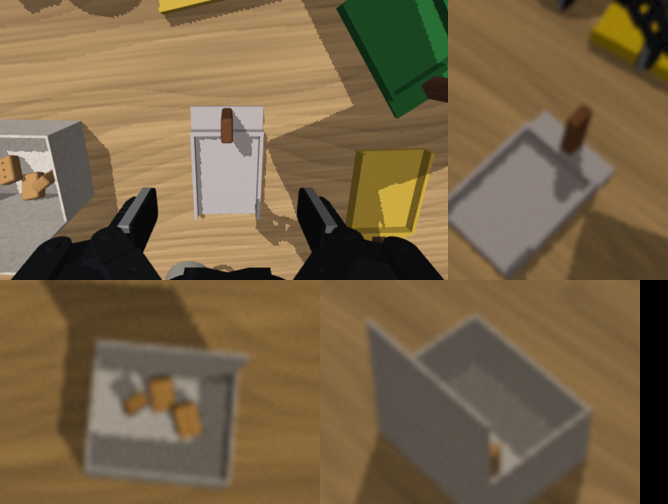

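The picture shows the tray flat and empty, with all three biscuits in the carton (blobs at (132,400), (161,392) and (187,418)). Now the clip.

```bash
python3 -m pendant '{"jaw":[0.085,0.085,0.085,0.085,0.085,0.085,0.085,0.085,0.085,0.085,0.085,0.085],"xyz":[[-0.003,-0.03,0],[-0.003,-0.05,0],[-0.003,-0.055,0],[-0.003,-0.055,0],[-0.003,-0.055,0],[-0.003,-0.055,0],[-0.003,-0.055,0],[-0.003,-0.055,0],[-0.003,-0.055,0],[-0.003,-0.055,0],[-0.003,-0.045,0],[-0.003,-0.025,0]],"twist":[0,0,0,0,0,0,0,0,0,0,0,0]}' 20
python3 -m pendant '{"jaw":[0.085,0.085,0.085,0.085,0.085,0.085,0.085,0.085,0.085,0.085,0.085,0.085],"xyz":[[0,0,0],[0,0,0],[0,0,0],[0,0,0],[0,0,0],[0,0,0],[0,0,0],[0,0,0],[0,0,0],[0,0,0],[0,0,0],[0,0,0]],"twist":[10.5,10.5,10.5,10.5,10.5,10.5,10.5,10.5,10.5,10.5,10.5,10.5]}' 20 | head -1
python3 -m pendant '{"jaw":[0.085,0.085,0.085,0.085],"xyz":[[0,0,0],[0,0,0],[0,0,0],[0,0,0]],"twist":[10.5,10.5,10.5,2.5]}' 20
python3 - <<'E'
from h import *
import pickle
w=manip.capture("wrist");pickle.dump(w,open("w8.pkl","wb"))
for th in("clip","clip_squeeze","tip_a"): print(th,[(round(d["p"],2),d["point"],onz(w,d["point"],0 if th=="clip" else 15).round(1)) for d in manip.spot_point(th,"wrist")[:3]])
r=manip.regions_of("clip","wrist")
for d in r[:2]:
    print(d["p"],d["box"],d["pixels"].sum())
f=w["frame"]; m=(f.max(2)<45).astype(np.uint8)
n,l,st,ce=cv2.connectedComponentsWithStats(m); print([x for x in st[1:].tolist() if x[4]>100])
goto([455,-312,207],14)
E
```

```text
time_s: 24.35
eef_pos: [454.1, -312.8, 206.5]
eef_rot: [[-0.995, 0.105, -0.002], [0.105, 0.995, 0.002], [0.002, 0.002, -1.0]]
contact_force: [0.3, 0.4, 0.2]
gripper_width: 85.2
gripper_force: 0.0
time_s: 25.85
time_s: 26.35
eef_pos: [455.1, -310.0, 207.1]
eef_rot: [[0.97, 0.242, -0.001], [0.242, -0.97, 0.002], [-0.001, -0.002, -1.0]]
contact_force: [0.6, 0.0, 0.5]
gripper_width: 84.9
gripper_force: 0.0
clip [(0.76, [330.3, 145.4], array([ 480. , -309.1])), (0.65, [329.6, 83.9], array([ 534. , -294.7]))]
clip_squeeze [(0.57, [331.4, 180.3], array([ 450.7, -317.4]))]
tip_a [(0.7, [333.3, 81.8], array([ 536.4, -297.2])), (0.62, [331.4, 83.3], array([ 534.9, -295.9])), (0.15, [0.6, 23.9], array([514. , -20.2]))]
0.72 [308.0, 84.6, 358.1, 193.2] 1716
[[308, 84, 47, 112, 1398], [0, 269, 230, 131, 13359], [419, 269, 216, 131, 13141], [244, 383, 162, 17, 2058]]
pos [ 455.1 -310.7  207.7] yaw 14.2 shift [-0.4  1.2  0.7] twist 0.2 t 26.6 w 84.66139819949804
```

```bash
python3 -m pendant '{"jaw":[0.085,0.085,0.085,0.085,0.085,0.085,0.085,0.085],"xyz":[[-0.006,0.005,0.02],[0,0,0.04],[0,0,0.05],[0,0,0.045],[0,0,0.022],[0,0,0.012],[0,0,0],[0,0,0]],"twist":[0,1,0,0,0,0,0,0]}' 40
python3 -m pendant '{"jaw":[0.05,0.035,0.025,0.018,0.018,0.018,0.018,0.018,0.018],"xyz":[[0,0,0],[0,0,0],[0,0,0],[0,0,0],[0,0,0],[0,0,0],[0,0,0],[0,0,0],[0,0,0]],"twist":[0,0,0,0,0,0,0,0,0]}' 40
```

```text
time_s: 27.6
eef_pos: [451.3, -318.3, 20.5]
eef_rot: [[0.974, 0.227, 0.001], [0.227, -0.974, -0.002], [0.001, 0.002, -1.0]]
contact_force: [-1.2, 0.7, -0.2]
gripper_width: 85.4
gripper_force: 0.0
time_s: 28.72
eef_pos: [451.3, -318.6, 21.0]
eef_rot: [[0.974, 0.227, 0.002], [0.227, -0.974, -0.002], [0.001, 0.002, -1.0]]
contact_force: [-1.9, 1.3, 10.4]
gripper_width: 21.1
gripper_force: 38.8
```

```bash
python3 -m pendant '{"jaw":[0.018,0.018,0.018,0.018,0.018,0.018,0.018,0.018,0.018,0.018,0.018,0.018],"xyz":[[0,0,-0.005],[0,0,-0.015],[0,0,-0.03],[0,0,-0.04],[0,0,-0.04],[0,0,-0.03],[0,0,-0.02],[0.02,-0.01,0],[0.04,-0.03,0],[0.04,-0.03,0],[0.019,-0.01,0],[0,0,0]],"twist":[0,0,0,0,0,0,0,0,0,0,0,0]}' 40
python3 -m pendant '{"jaw":[0.018,0.018,0.018,0.018,0.018,0.018,0.018,0.018,0.018,0.018],"xyz":[[0,0,0],[0,0,0],[0,0,0],[0,0,0],[0,0,0],[0,0,0],[0,0,0],[0,0,0],[0,0,0],[0,0,0]],"twist":[-5,-9,-9,-9,-9,-9,-9,-8,-4,0]}' 40
python3 - <<'E'
from h import *
import pickle
w=manip.capture("wrist");pickle.dump(w,open("w9.pkl","wb"));cv2.imwrite("pics/w9.png",w["frame"])
z=manip.get_state()["eef_pos"][2]-5
for th in("clip","clip_squeeze","tip_a","flap","carton"): print(th,[(round(d["p"],2),d["point"],onz(w,d["point"],z).round(1)) for d in manip.spot_point(th,"wrist")[:3]])
f=w["frame"]; m=(f.max(2)<45).astype(np.uint8); print([[c for c in (np.where(m[r,200:450])[0]+200)[[0,-1]]] if m[r,200:450].any() else None for r in range(0,240,12)])
goto([548.8,-213.7,200],84)
E
```

```text
time_s: 30.22
eef_pos: [548.9, -211.9, 199.7]
eef_rot: [[0.973, 0.229, 0.0], [0.229, -0.973, -0.0], [0.0, 0.0, -1.0]]
contact_force: [-0.4, -0.1, -0.3]
gripper_width: 21.0
gripper_force: 39.1
time_s: 31.48
eef_pos: [547.5, -214.0, 199.4]
eef_rot: [[0.105, 0.995, -0.0], [0.995, -0.105, -0.0], [-0.0, -0.0, -1.0]]
contact_force: [1.0, 0.6, -0.6]
gripper_width: 20.9
gripper_force: 39.1
clip [(0.9, [324.0, 193.4], array([ 551.6, -174. ]))]
clip_squeeze [(0.97, [342.9, 269.3], array([ 556. , -208.8]))]
tip_a [(0.95, [279.8, 61.6], array([ 541.2, -123.8]))]
flap []
carton []
[None, None, None, None, None, [np.int64(368), np.int64(368)], [np.int64(261), np.int64(379)], [np.int64(265), np.int64(376)], [np.int64(269), np.int64(372)], [np.int64(273), np.int64(369)], [np.int64(277), np.int64(366)], [np.int64(281), np.int64(362)], [np.int64(285), np.int64(359)], [np.int64(289), np.int64(355)], [np.int64(293), np.int64(352)], [np.int64(297), np.int64(349)], [np.int64(301), np.int64(345)], [np.int64(299), np.int64(348)], [np.int64(297), np.int64(350)], [np.int64(295), np.int64(352)]]
pos [ 548.1 -212.9  199.3] yaw 84.1 shift [-0.7  0.7 -0.7] twist 0.1 t 31.775 w 20.899991088058037
```

```bash
python3 -m pendant '{"jaw":[0.018,0.018,0.018,0.018,0.018],"xyz":[[0.015,0,0],[0.02,0,0],[0.015,0,0],[0,0,0],[0,0,0]],"twist":[0,0,0,0,0]}' 40 | head -2
python3 - <<'E'
from h import *
import pickle
w=manip.capture("wrist");pickle.dump(w,open("w10.pkl","wb"));cv2.imwrite("pics/w10.png",w["frame"])
s=manip.get_state(); R=np.array(s["eef_rot"]);p=s["eef_pos"]; print(p)
def tool(u,z): return (R.T@(np.r_[onz(w,u,z),z]-p)).round(1)
for d in manip.spot_point("tip_a","wrist")[:2]: print("tip",d["p"],d["point"],tool(d["point"],p[2]-5.8))
f=w["frame"]; m=(f.max(2)<45)
for r in(72,100,140,180): 
    c=np.where(m[r,200:450])[0]+200; print(r,c[[0,-1]],tool((c[0],r),p[2]+9),tool((c[-1],r),p[2]+9))
# predicted flap corners z=150
y=np.array([.1045,.9945]); n=np.array([.9945,-.1045]); e=np.array([561.9,-89.4])
for k in(-1.5,1.5):
    print("pred",proj(w,np.r_[e+k*n,150]).round(1), proj(w,np.r_[e+k*n+30*y,150]).round(1))
g=cv2.cvtColor(f,cv2.COLOR_BGR2GRAY)
hs=cv2.cvtColor(f,cv2.COLOR_BGR2HSV)[...,1]
for r in range(0,70,8): print(r,hs[r,285:360:3].tolist())
E
```

```text
time_s: 32.4
eef_pos: [553.5, -162.8, 199.4]
[ 553.47990405 -163.11584428  199.38246776]
tip 0.98 [278.4, 65.9] [ 88.  -16.4   5.8]
tip 0.91 [362.8, 58.4] [90.5 13.7  5.8]
72 [261 379] [ 85.6 -20.2  -9. ] [85.6 17.5 -9. ]
100 [270 371] [ 77.  -17.7  -9. ] [77.  15.3 -9. ]
140 [284 360] [ 63.9 -13.6  -9. ] [63.9 12.1 -9. ]
180 [297 349] [49.9 -9.6 -9. ] [49.9  8.7 -9. ]
pred [323.   99.9] [323.   32.1]
pred [329.1 100. ] [329.6  32.1]
0 [129, 131, 129, 129, 129, 129, 128, 129, 132, 134, 137, 136, 138, 30, 20, 19, 68, 113, 113, 115, 112, 113, 114, 112, 113]
8 [137, 132, 132, 135, 137, 142, 128, 64, 24, 14, 13, 16, 13, 15, 14, 14, 79, 113, 115, 113, 114, 112, 112, 113, 114]
16 [120, 29, 26, 26, 27, 24, 26, 26, 27, 18, 12, 12, 12, 13, 16, 15, 95, 110, 112, 112, 115, 114, 115, 112, 114]
24 [140, 118, 24, 19, 24, 28, 26, 25, 24, 22, 15, 12, 12, 17, 19, 18, 98, 112, 113, 115, 115, 115, 111, 114, 115]
32 [139, 136, 124, 26, 27, 26, 20, 15, 14, 16, 16, 16, 19, 13, 27, 26, 112, 114, 112, 111, 115, 112, 114, 113, 114]
40 [140, 75, 25, 13, 14, 13, 13, 16, 15, 12, 15, 14, 16, 20, 26, 25, 113, 113, 113, 116, 110, 114, 114, 113, 113]
48 [26, 25, 23, 19, 24, 26, 24, 24, 27, 22, 23, 23, 22, 27, 26, 27, 114, 113, 111, 114, 113, 115, 115, 113, 114]
56 [26, 25, 26, 28, 26, 26, 24, 27, 26, 26, 25, 26, 26, 25, 28, 30, 115, 114, 113, 113, 113, 113, 113, 114, 114]
64 [27, 25, 26, 25, 24, 25, 24, 26, 25, 26, 26, 26, 26, 24, 24, 27, 115, 113, 114, 113, 117, 111, 117, 113, 108]
```

```bash
python3 - <<'E'
from h import *
import pickle
w=pickle.load(open("w10.pkl","rb")); f=w["frame"]
g=cv2.cvtColor(f,cv2.COLOR_BGR2GRAY);h=cv2.cvtColor(f,cv2.COLOR_BGR2HSV)[...,1]
for r in (10,30,50,70,80,86,90,94,98,102,106,110,116,124): print(r,g[r,314:338].tolist(),h[r,322:334:3].tolist())
E
```

```text
10 [230, 232, 231, 230, 228, 228, 230, 231, 233, 234, 232, 232, 229, 228, 229, 229, 229, 227, 200, 137, 111, 114, 113, 110] [13, 14, 16, 20]
30 [234, 232, 230, 231, 232, 231, 231, 232, 232, 232, 231, 230, 230, 230, 230, 230, 223, 211, 155, 114, 113, 118, 120, 118] [14, 15, 16, 26]
50 [162, 158, 155, 150, 148, 150, 152, 152, 152, 155, 157, 159, 158, 157, 159, 159, 156, 141, 117, 114, 120, 123, 125, 124] [26, 28, 28, 48]
70 [163, 163, 159, 159, 157, 155, 155, 157, 155, 154, 176, 215, 189, 159, 157, 158, 153, 132, 118, 117, 118, 118, 121, 123] [27, 22, 26, 72]
80 [157, 158, 157, 155, 153, 153, 153, 155, 153, 159, 185, 224, 230, 229, 230, 223, 171, 127, 117, 116, 118, 118, 118, 121] [26, 21, 15, 78]
86 [162, 164, 164, 166, 164, 160, 156, 155, 157, 166, 196, 224, 228, 227, 227, 230, 218, 150, 113, 118, 130, 145, 175, 183] [26, 21, 18, 67]
90 [227, 229, 230, 229, 230, 230, 226, 219, 216, 220, 223, 226, 226, 225, 225, 226, 219, 188, 176, 178, 179, 181, 182, 181] [22, 19, 18, 80]
94 [184, 186, 185, 190, 196, 194, 188, 183, 179, 184, 207, 228, 231, 231, 231, 230, 217, 185, 175, 177, 177, 179,
[... 199 characters left out ...]
 167, 161, 157, 160, 165, 166, 169, 171, 175, 173, 171, 171, 173, 176, 177, 175, 178, 176, 178] [108, 109, 108, 108]
106 [164, 165, 165, 165, 167, 168, 169, 169, 168, 167, 168, 168, 172, 175, 175, 173, 172, 172, 174, 175, 178, 176, 177, 178] [108, 108, 107, 107]
110 [163, 164, 164, 166, 168, 174, 177, 175, 172, 168, 166, 168, 170, 173, 176, 175, 171, 172, 175, 174, 175, 174, 176, 177] [107, 108, 107, 106]
116 [161, 164, 164, 175, 182, 183, 184, 180, 174, 171, 167, 167, 169, 172, 174, 176, 174, 171, 172, 175, 175, 174, 174, 175] [108, 107, 106, 108]
124 [170, 177, 181, 182, 182, 182, 185, 183, 178, 173, 168, 167, 168, 170, 173, 177, 175, 174, 173, 173, 173, 173, 173, 173] [106, 108, 107, 106]
```

```bash
python3 -m pendant '{"jaw":[0.018,0.018,0.018],"xyz":[[0,0,0],[0,0,0],[0,0,0]],"twist":[2.3,0,0]}' 40 | tail -1
cat > m.py <<'E'
from h import *
w=manip.capture("wrist"); f=w["frame"]; h=cv2.cvtColor(f,cv2.COLOR_BGR2HSV)[...,1].astype(int)
g=cv2.cvtColor(f,cv2.COLOR_BGR2GRAY).astype(int)
s=manip.get_state(); R=np.array(s["eef_rot"]);p=s["eef_pos"]
def tool(u,z): return (R.T@(np.r_[onz(w,u,z),z]-p)).round(1)
print(p.round(1),s["gripper_width"])
m=(f.max(2)<45)
for r in(72,100,140,180):
    c=np.where(m[r,200:450])[0]+200; a=tool((c[0],r),p[2]+9);b=tool((c[-1],r),p[2]+9); print("jaw x",a[0],"mid y",(a[1]+b[1])/2,b[1]-a[1])
import sys
z=float(sys.argv[1]) if len(sys.argv)>1 else 150
for r in range(4,220,8):
    c=np.where(h[r,300:350]<55)[0]+300
    if len(c): print("flap row",r,c[0],c[-1],tool((c[-1]+.5,r),z)[:2])
E
python3 m.py
```

```text
gripper_force: 39.1
[ 553.4 -163.2  199.3] 20.739276622507603
jaw x 85.2 mid y -1.3499999999999996 37.7
jaw x 76.6 mid y -1.1999999999999993 33.0
jaw x 63.5 mid y -0.75 25.7
jaw x 49.5 mid y -0.4500000000000002 18.299999999999997
flap row 4 309 322 [115.3  -0.8]
flap row 12 300 322 [112.1  -0.8]
flap row 20 300 323 [108.8  -0.4]
flap row 28 300 323 [105.5  -0.4]
flap row 36 300 323 [102.2  -0.4]
flap row 44 300 323 [98.8 -0.4]
flap row 52 300 323 [95.4 -0.4]
flap row 60 300 324 [91.9  0.1]
flap row 68 300 324 [88.4  0.1]
flap row 76 300 324 [84.8  0.1]
flap row 84 300 324 [81.2  0.1]
flap row 92 300 324 [77.5  0.1]
flap row 100 349 349 [73.8 12.2]
flap row 108 347 349 [70.  12.3]
flap row 116 345 349 [66.2 12.4]
flap row 124 343 349 [62.3 12.5]
flap row 132 300 349 [58.4 12.6]
flap row 140 300 349 [54.4 12.7]
flap row 148 300 349 [50.3 12.8]
flap row 156 300 349 [46.2 12.9]
flap row 164 300 349 [42.1 13. ]
flap row 172 300 349 [37.8 13. ]
flap row 180 300 348 [33.5 12.6]
flap row 188 301 346 [29.2 11.7]
flap row 196 300 346 [24.7 11.7]
flap row 204 300 348 [20.2 12.9]
flap row 212 300 349 [15.7 13.5]
```

```bash
python3 -m pendant '{"jaw":[0.018,0.018,0.018,0.018,0.018,0.018,0.018,0.018,0.018],"xyz":[[-0.01,-0.0007,0],[-0.018,0,0],[0,0,0.01],[0,0,0.025],[0,0,0.025],[0,0,0.016],[0,0,0.0075],[0,0,0],[0,0,0]],"twist":[0,0,0,0,0,0,0,0,0]}' 40
python3 m.py 110 | head -22; python3 - <<'E'
from h import *
w=manip.capture("wrist"); f=w["frame"]
g=cv2.cvtColor(f,cv2.COLOR_BGR2GRAY)
s=manip.get_state(); R=np.array(s["eef_rot"]);p=s["eef_pos"]
for r in(0,6,12,20,30,40,50,60): print(r,g[r,305:345:2].tolist())
for z in (150,110,95):
  for x,y in((100,0),(102,-2),(120,-2.5)):
    X=p+R[:,0]*x+R[:,1]*y; X[2]=z; print(z,x,y,proj(w,X).round(1))
E
```

```text
time_s: 34.05
eef_pos: [549.4, -190.9, 116.7]
eef_rot: [[0.142, 0.99, 0.001], [0.99, -0.142, -0.001], [-0.001, 0.002, -1.0]]
contact_force: [-0.1, 0.0, -0.4]
gripper_width: 20.9
gripper_force: 39.1
[ 549.4 -190.9  116.8] 21.049545603868406
jaw x 85.2 mid y -1.3000000000000007 37.6
jaw x 76.6 mid y -1.1999999999999993 33.0
jaw x 63.6 mid y -0.75 25.7
jaw x 49.6 mid y -0.4500000000000002 18.299999999999997
flap row 4 300 324 [1.074e+02 1.000e-01]
flap row 12 300 324 [1.05e+02 1.00e-01]
flap row 20 300 324 [1.025e+02 1.000e-01]
flap row 28 300 324 [100.    0.1]
flap row 36 300 323 [97.5 -0.3]
flap row 44 300 323 [94.9 -0.3]
flap row 100 349 349 [75.9  9.3]
flap row 108 348 349 [73.   9.4]
flap row 116 345 348 [70.1  9.1]
flap row 124 343 349 [67.2  9.5]
flap row 132 301 349 [64.2  9.6]
flap row 140 300 349 [61.1  9.7]
flap row 148 300 349 [58.   9.7]
flap row 156 300 349 [54.9  9.8]
flap row 164 300 349 [51.7  9.9]
flap row 172 300 349 [48.5 10. ]
flap row 180 300 348 [45.2  9.6]
0 [157, 155, 151, 150, 143, 128, 129, 129, 128, 127, 106, 108, 115, 116, 120, 123, 121, 115, 107, 109]
6 [15
[... 246 characters left out ...]
134, 131, 105, 109, 113, 114, 117, 119, 122, 120, 115, 108]
30 [231, 233, 233, 230, 221, 223, 186, 126, 125, 115, 107, 113, 112, 114, 114, 117, 121, 121, 119, 113]
40 [132, 135, 135, 137, 136, 136, 137, 134, 132, 131, 111, 112, 112, 114, 114, 170, 181, 187, 184, 180]
50 [167, 167, 168, 168, 158, 151, 146, 150, 164, 171, 169, 169, 173, 176, 177, 177, 179, 182, 184, 182]
60 [165, 166, 166, 167, 162, 154, 150, 156, 168, 173, 172, 170, 172, 173, 175, 177, 177, 178, 183, 182]
150 100 0 [323.8   4.1]
150 102 -2 [315.4  -5.4]
150 120 -2.5 [312.5 -97.3]
110 100 0 [323.9  28. ]
110 102 -2 [318.1  21.6]
110 120 -2.5 [316.3 -38.9]
95 100 0 [323.9  33.6]
95 102 -2 [318.8  27.9]
95 120 -2.5 [317.2 -25.8]
```

```bash
python3 -m pendant '{"jaw":[0.018,0.018,0.018,0.018,0.018,0.018],"xyz":[[0.005,-0.0005,0],[0.01,0,0],[0.01,0,0],[0.005,0,0],[0,0,0],[0,0,0]],"twist":[0,0,0,0,0,0]}' 40
python3 - <<'E'
from h import *
w=manip.capture("wrist"); f=w["frame"]; cv2.imwrite("pics/w11.png",f)
g=cv2.cvtColor(f,cv2.COLOR_BGR2GRAY); m=f.max(2)<45
s=manip.get_state(); R=np.array(s["eef_rot"]);p=s["eef_pos"]; print(p,s["contact_force"].round(1))
for r in range(0,170,10):
    c=np.where(m[r,200:450])[0]+200
    # runs of dark
    k=np.flatnonzero(np.diff(np.r_[0,m[r,200:450].astype(int),0])); print(r,(k+200).tolist(),g[r,300:345:3].tolist())
for z in (150,125,110,95):
    X=p+R[:,0]*72+R[:,1]*-1.2; X[2]=z; print(z,proj(w,X).round(1))
E
```

```text
time_s: 34.9
eef_pos: [552.5, -160.8, 115.8]
eef_rot: [[0.142, 0.99, -0.0], [0.99, -0.142, -0.0], [-0.0, 0.0, -1.0]]
contact_force: [0.1, 0.3, -0.3]
gripper_width: 20.8
gripper_force: 39.1
[ 552.55424656 -160.99943021  115.81449606] [-0.2 -0.9 -0.1]
0 [] [148, 225, 229, 230, 232, 228, 228, 227, 228, 129, 108, 118, 108, 107, 113]
10 [] [179, 232, 228, 228, 230, 230, 231, 230, 231, 134, 106, 114, 110, 107, 110]
20 [] [224, 229, 225, 230, 221, 230, 229, 230, 230, 145, 108, 121, 117, 107, 108]
30 [] [226, 232, 229, 228, 228, 228, 227, 227, 227, 157, 104, 120, 121, 110, 109]
40 [] [157, 217, 214, 212, 170, 208, 226, 226, 226, 175, 108, 119, 122, 116, 108]
50 [] [156, 157, 159, 159, 159, 202, 229, 231, 231, 181, 113, 116, 122, 118, 110]
60 [367, 371] [152, 161, 161, 160, 159, 192, 234, 234, 233, 206, 110, 114, 120, 121, 111]
70 [260, 285, 356, 381] [162, 156, 161, 159, 156, 172, 226, 226, 226, 217, 113, 116, 119, 122, 116]
80 [264, 288, 354, 378] [158, 156, 151, 153, 148, 168, 228, 228, 228, 221, 112, 114, 118, 121, 118]
90 [267, 291, 351, 375] [158, 157, 153, 160, 166, 161, 230, 230, 229, 223, 111, 114, 144, 183, 185]
100 [270, 294, 348, 372] [228, 228, 230, 232, 233, 227, 224, 225, 225, 221, 171, 175, 177, 179, 184]
110 [274, 297, 346, 369] [167, 164, 163, 166, 166, 162, 226, 228, 228, 228, 169, 173, 174, 176, 181]
120 [277, 300, 343, 367] [50, 164, 162, 163, 162, 164, 214, 217, 218, 219, 170, 171, 173, 174, 89]
130 [280, 303, 341, 364] [8, 41, 162, 159, 164, 180, 181, 168, 166, 170, 173, 170, 173, 120, 9]
140 [284, 306, 338, 361] [10, 10, 41, 163, 175, 180, 181, 173, 164, 168, 173, 168, 152, 8, 11]
150 [287, 309, 335, 358] [19, 10, 11, 40, 176, 181, 180, 179, 168, 165, 173, 163, 9, 11, 19]
160 [290, 313, 333, 355] [22, 20, 12, 9, 35, 179, 180, 180, 172, 164, 162, 9, 12, 15, 22]
150 [319.6 123.6]
125 [320.7 115. ]
110 [321.1 111.4]
95 [321.5 108.5]
```

```bash
python3 -m pendant '{"jaw":[0.018,0.018,0.018,0.018,0.018],"xyz":[[0.005,0,0],[0.006,0,0],[0.005,0,0],[0,0,0],[0,0,0]],"twist":[0,0,0,0,0]}' 40
python3 - <<'E'
from h import *
w=manip.capture("wrist"); f=w["frame"]; cv2.imwrite("pics/w12.png",f)
g=cv2.cvtColor(f,cv2.COLOR_BGR2GRAY); m=f.max(2)<45
s=manip.get_state(); print(s["eef_pos"],s["contact_force"].round(1),s["wrist_torque"].round(2))
for r in range(40,200,10):
    k=np.flatnonzero(np.diff(np.r_[0,m[r,200:450].astype(int),0])); print(r,(k+200).tolist(),g[r,300:345:3].tolist())
manip.capture("scene"); 
t=manip.capture("top"); print([(round(d["p"],2),d["point"]) for n in("tip_a","biscuit0") for d in manip.spot_point(n,"top")[:4]])
E
```

```text
time_s: 35.58
eef_pos: [554.8, -144.9, 115.8]
eef_rot: [[0.142, 0.99, 0.0], [0.99, -0.142, -0.0], [-0.0, 0.0, -1.0]]
contact_force: [0.4, -0.5, -1.4]
gripper_width: 20.4
gripper_force: 39.1
[ 554.82429241 -145.02461634  115.81651984] [-0.4  0.3  0.6] [-0.06  0.05 -0.  ]
40 [] [183, 235, 229, 227, 232, 229, 229, 229, 232, 103, 106, 116, 114, 109, 112]
50 [] [226, 230, 226, 232, 228, 228, 228, 227, 229, 112, 109, 123, 118, 109, 110]
60 [367, 371] [232, 235, 233, 227, 231, 229, 229, 228, 230, 120, 112, 122, 123, 113, 109]
70 [260, 285, 356, 381] [163, 158, 159, 153, 151, 224, 229, 229, 230, 132, 109, 120, 124, 117, 110]
80 [264, 288, 353, 378] [160, 154, 158, 159, 151, 229, 233, 233, 234, 133, 115, 119, 124, 121, 111]
90 [267, 291, 351, 375] [158, 157, 160, 158, 152, 214, 232, 232, 233, 149, 114, 118, 122, 122, 114]
100 [270, 294, 348, 372] [153, 157, 162, 157, 157, 195, 228, 229, 229, 160, 115, 117, 118, 122, 119]
110 [274, 297, 346, 369] [161, 160, 152, 156, 156, 172, 228, 228, 228, 181, 114, 114, 116, 121, 188]
120 [276, 301, 343, 367] [36, 119, 120, 119, 119, 145, 236, 236, 237, 202, 174, 177, 178, 182, 94]
130 [280, 304, 341, 364] [9, 28, 126, 125, 125, 140, 232, 231, 231, 216, 171, 175, 178, 125, 7]
140 [284, 306, 338, 361] [10, 10, 39, 165, 164, 169, 233, 232, 232, 228, 170, 173, 155, 6, 5]
150 [287, 309, 335, 358] [20, 11, 7, 38, 166, 169, 230, 229, 229, 227, 172, 162, 9, 11, 13]
160 [290, 313, 333, 355] [22, 19, 11, 9, 35, 182, 225, 227, 227, 224, 170, 8, 11, 16, 21]
170 [293, 316, 330, 352] [21, 22, 19, 12, 9, 30, 226, 228, 229, 226, 16, 11, 17, 21, 21]
180 [297, 317, 329, 350] [20, 22, 22, 18, 12, 6, 106, 147, 145, 115, 7, 15, 22, 20, 20]
190 [300, 319, 328, 347] [17, 13, 19, 20, 20, 11, 17, 83, 81, 48, 13, 22, 23, 21, 19]
[(0.53, [365.9, 192.3]), (0.45, [365.8, 185.2]), (0.51, [350.2, 203.2]), (0.46, [342.2, 204.1]), (0.42, [356.7, 204.8])]
```

```bash
python3 -c "
from rig import manip
print(manip.finish_job())"
```

```text
the job is handed in; nothing more can be done
None
```

I handed the job in at about 36 s: the three biscuits are in the carton, the tray is back flat on the table, and the clip is held wide open around the flap's side edge about 32 mm in, with no contact force on the wrist and roughly 3–4 mm clear of the card on each side.

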